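Refit the vial shaker's control knob and turn it off

ROBOT

A 6-joint arm with a two-finger parallel gripper is mounted at the origin on the work surface. World frame = base frame: x ahead of the robot, y to its left, z up, the work surface at z = 0. Lengths are in m, angles in rad, forces in N, time in s.
With the tool pointing down it reaches from about 0.2 to 0.875 m from the base axis. Payload 3.4 kg.
Tool frame: the origin (TCP) lies between the finger pads; the fingertips stand 25 mm ahead of it and the grasp point (between the pads) lies 6 mm ahead of it (r.nose_length is the z of the fingertips in the tool frame, in m); z points along the fingers, x is the direction in which the jaws open and shut, and the axes are right-handed (so a half turn about z gives the same grasp; the last joint's range is limited). The gripper opens to 94 mm and grips with 3 to 60 N. Pads are 16 mm wide; open, the fingers measure 119 mm over their backs; the gripper's body (75 mm by 177 mm) begins 78 mm behind the grasp point.
Start: joints at [1.022, 0.276, 1.505, -0, 1.361, -0.121], TCP at [0.239, 0.523, 0.23] pointing down, gripper open.
Joint ranges: [-2.89, 2.89], [-0.75, 2.08], [0.22, 2.7], [-1.18, 4.32], [0.11, 2.71], [-2.7, 2.7]. Speed limits (rad/s): [2.57, 2.57, 3.14, 3.14, 3.14, 3.14].

INTERFACE

Orientations are given as a unit quaternion [w, x, y, z].
In Python, from plant import r, gripper_to, inverse_kinematics, vision, models, telemetry gives the robot as it stands. Calls block until the motion is done:
- r.move_to(position, orientation): joint-space move of the TCP to a pose.
- r.move_l(position, rot=None, vel=0.15, guard=None): straight line of the TCP; rot=None keeps the orientation; vel is the mean speed in m/s. With guard (N) it stops when the force on the tool has changed by that much, and returns True; else False.
- r.movej(angles): joint-space move.
- gripper_to(opening, f_grip=None): finger opening in m; f_grip is the grip in N (None keeps the last); returns when the fingers have stopped.
- r.hold(seconds).
- inverse_kinematics(position, orientation): joint angles nearest the present ones, or None.
- vision.snapshot(name): name is "side" or "top" or "wrist"; returns the picture (420x560x3 uint8, red, green, blue); there is no depth.
- vision.get_calibration(name): a dict with "fx", "fy", "cx", "cy" (pixels), "position" and "orientation" of the camera in the world. Camera axes: x right, y down, z forward; pixel columns grow to the right and rows downward; lengths in m; the calibration is good to about 2 mm. A picture is of the moment at which its call begins: read the wrist's pose just before it. get_calibration takes no time and is no camera call; for the wrist camera it gives the pose at the moment of the call.
A pose or a line that the arm cannot do raises r.PlanningError and nothing moves.
- r.sign_off(): hands the job in, once; it reports no verdict.
Trained networks look in the newest picture that a camera, given by its name, has taken for a name from the list of things; names that differ only in an ending like _2 or _b are one class to them, and where a whole thing is asked for, a point or a joint stands for the part that bears it (a point fixed in the world has none). Each returns a list of dicts, best first, with "score" (0 to 1); they miss things now and then, are a little off and sometimes report something else, mostly with a low value. They report only what shows in the picture. A call takes as long as a camera call. They do not tell look-alikes from the thing itself.
- models.boxes_of(thing, camera): "at" ([x, y, z] in m, in world coordinates, good to about 4 mm: the middle of the surface that is visible of it).
- models.regions_of(thing, camera): "pixels" (420x560 bool, what is visible of it).
- models.mark_of(thing, camera): "at" ([x, y, z] in m, in world coordinates, good to about 4 mm: a listed point, or the origin of a listed thing).
Readings, each from a call of its own:
- telemetry.current_t(): time.
- telemetry.current_joints(): joint angles.
- telemetry.current_dq(): joint speeds.
- telemetry.current_joint_efforts(): joint torques, N m.
- telemetry.current_ee_pos(): TCP position.
- telemetry.current_tool_rot(): TCP orientation.
- telemetry.current_wrist_force(): force on the tool from outside, world axes, zero at the start.
- telemetry.current_torque(): the same for the moment, N m.
- telemetry.current_opening(): finger opening in m.
Only numpy, scipy, OpenCV 4.12 (cv2) and the standard library are available. Lean on these libraries where they do the work, as an engineer would, in place of code of your own. Each camera call takes 0.05 s, during which the arm holds its last target.

TASK

The control knob of the vial shaker has come off: take the black knob with the orange pointer, line its bore up with the flat of the bare spindle and push it on until it snaps fully home, gently and without ever forcing it. Then turn the fitted knob anticlockwise until its pointer stands at the red off mark, let go, and leave the other things on the bench where they are.

Things in the scene. Friction and masses are not known exactly. Their poses are not given: they have to be found in the camera images.
- knob: Black control knob with orange pointer, loose, upright on the bench, bore down, 60 to 130 g. Round body 44 mm across, 20 mm high; a grip bar on top, 42 mm long (x), 14 mm wide, from 20 to 40 mm above the underside. An orange line marks one half and end of the bar. Origin: centre of the underside, on the bore's axis; x along the bar to the orange end, z up.
- knob_bore (a point): Centre of the mouth of the knob's D-shaped bore, at the knob's origin, same axes. The bore is open downwards, 16 mm deep, 17.6 mm across its round part; its flat is 1.4 mm from the axis, on the orange (+x) side, square to x.
- knob_grip (a point): Middle of the knob's grip bar, 30 mm above the knob's underside, same axes. Pinch the bar across y.
- shaker: Ivory vial shaker, fixed, 190 mm (x) by 320 mm (y), flat top 58 mm above the bench. Origin: on the bench under its centre, z up, x to its far side. On the dark blue dial area at y = -100 mm, x = 0 stands the bare brass D-spindle; from y = 10 to 140 mm the vial platform, up to 124 mm above the bench.
- spindle: Tip of the bare D-spindle: on its axis at the top face, 22 mm above the shaker's top, z up. x, y are the shaker's: this frame does NOT turn with the shaft. Shaft 16 mm across, flat 1 mm from the axis, round edge of the tip chamfered 1.2 mm. Sprung: gives downwards from 4 N, 4 mm at 10 N, then solid. Fully home, the knob's origin is 16 mm below this point.
- shaft_axis (a point): Point on the spindle's axis 5 mm below its tip, shaker's axes. The shaft's flat starts facing anywhere from 1.0 rad clockwise to 0.5 rad anticlockwise (from above) of the shaker's +x; not reported, visible. The knob goes on freely only with its orange end within 0.15 rad of it. The shaft turns stiffly (0.07 N m), 1.4 rad clockwise to 1.07 anticlockwise of +x; light rubbing on its tip does not turn it.
- catches (a point): On the spindle's axis 8 mm below its tip: two small steel spring catches stick out 2 mm on the shaft's sides. They meet the knob once it is about 5 mm on, take about 8 N to pass, and let go once it is about 13 mm on: then it snaps home.
- off_mark: Red off mark on the dial, a 13 by 5 mm line on the shaker's top. Origin: on the spindle's axis at the shaker's top; x points from the axis along the mark, which is 26 to 39 mm out and 1.0 rad anticlockwise (from above) of the shaker's +x.
- can: Plain red drinks can, 66 mm across, 115 mm high. Origin: centre of the underside, z up. Leave it alone.
- wash_bottle: Translucent wash bottle with a blue cap and spout, 64 mm across, 150 mm high. Origin: centre of the underside, z up. Leave it alone.
- vial_a: Small translucent plastic vial with a white cap, 30 mm across, 55 mm high. Origin: centre of the underside, z up. Leave it alone.
- vial_b: Second vial, same as the first. Origin: centre of the underside, z up. Leave it alone.
- jar: Amber glass jar, 60 mm across, 75 mm high. Origin: centre of the underside, z up. Leave it alone.
- round_knob: Plain round grey knob from another machine, 34 mm across, 24 mm high; not the one to fit. Origin: centre of the underside, z up. Leave it alone.
Not all that is in view belongs to the job. Several things look just like the knob: the one meant starts farthest from the robot's base.

How it is judged:
By the outcome, as a careful person would: the job done as asked, in the order asked, and still so for the second after the job is handed in, with the robot touching nothing.
It also fails if it takes over 64 s, if anything falls off the work surface, if the arm or the gripper's body presses on something with over 40 N, if the wrist force passes 120 N, or if a joint passes its speed limit or range.

## Working session

There is one attempt and no reset: what is moved stays moved. The work goes in short steps, each a Python script; the robot and the scene stay as the last script left them, time stands still between calls to the robot, and variables do not carry over. Pictures are saved under pics/ and viewed, and the job is handed in when it is done.

```bash
ls; mkdir -p pics; python3 - <<'E'
from plant import r, vision, models, telemetry
import cv2
for n in ["side","top","wrist"]:
    im=vision.snapshot(n); cv2.imwrite(f"pics/{n}0.png",im[:,:,::-1])
    print(n,vision.get_calibration(n))
    for t in ["knob","shaker","spindle","off_mark","shaft_axis"]:
        for d in models.mark_of(t,n): print(t,d["score"],d["at"])
print(telemetry.current_t())
E
```

```text
pics
side {'fx': 499.56431922310435, 'fy': 499.56431922310435, 'cx': 280.58083122795483, 'cy': 214.0807422808234, 'position': array([0.33393446, 0.68396494, 0.61248474]), 'orientation': array([ 0.06927311, -0.13762405,  0.87739972, -0.45434633])}
knob 0.83 [0.4516, -0.1242, -0.0004]
knob 0.8 [0.536, -0.1773, 0.0026]
knob 0.7 [0.4368, -0.1959, 0.0018]
knob 0.63 [0.4934, -0.0571, 0.0007]
shaker 0.78 [0.5773, 0.1771, 0.0027]
spindle 0.68 [0.5691, 0.0782, 0.0792]
shaft_axis 0.47 [0.5738, 0.0797, 0.0761]
top {'fx': 471.35211658938414, 'fy': 471.35211658938414, 'cx': 279.8473100623475, 'cy': 204.47847904802333, 'position': array([ 0.45791938, -0.06790202,  1.0425271 ]), 'orientation': array([ 0.04174067, -0.70222405,  0.71012479, -0.02935771])}
knob 0.87 [0.4357, -0.1998, 0.0003]
knob 0.72 [0.4905, -0.0586, -0.0022]
knob 0.62 [0.4509, -0.1183, 0.0015]
knob 0.61 [0.5364, -0.1826, -0.0016]
knob 0.35 [0.5782, 0.1787, 0.0058]
shaker 0.88 [0.579, 0.1795, -0.0009]
spindle 0.47 [0.5658, 0.0807, 0.0781]
shaft_axis 0.51 [0.5726, 0.0809, 0.0745]
wrist {'fx': 341.67279322043373, 'fy': 341.67279322043373, 'cx': 273.1426599643149, 'cy': 209.34589060748698, 'position': array([0.17336762, 0.55233167, 0.3845412 ]), 'orientation': array([0.104853  , 0.83483415, 0.5362565 , 0.06698329])}
0.9
```

View pics/top0.png

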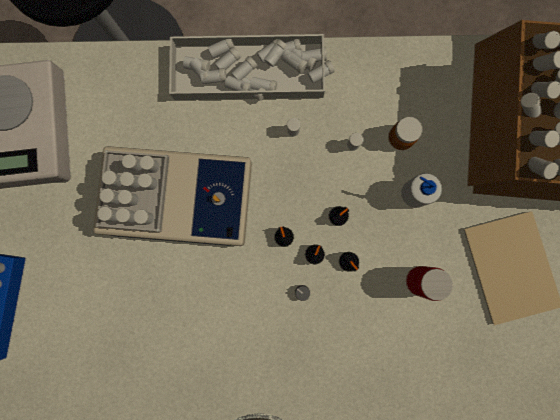

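View pics/side0.png

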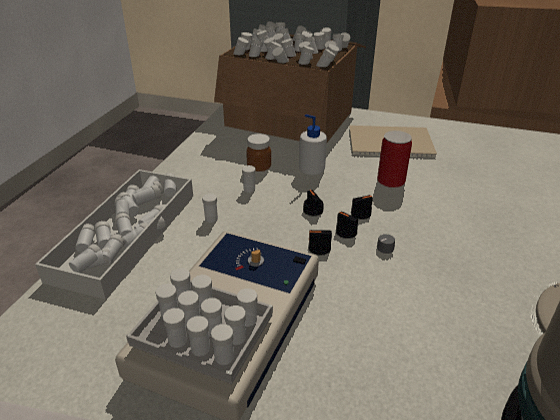

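View pics/wrist0.png

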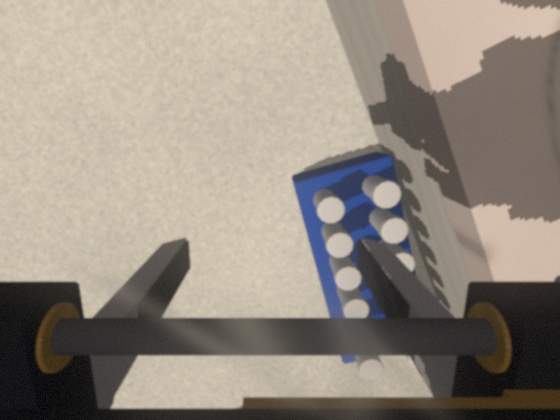

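Top view: four look-alike black knobs, at (339,215), (284,236), (315,254) and (349,261), plus the grey round knob at (302,292). By the network positions, their distances from the base are 0.566, 0.494, 0.467 and 0.480 m. So the target is the one at (339,215), and I'll check it in a close crop.

```bash
cat > h.py <<'E'
from plant import r, gripper_to, inverse_kinematics, vision, models, telemetry
import numpy as np, cv2
from scipy.spatial.transform import Rotation as R
def RM(q): return R.from_quat([q[1],q[2],q[3],q[0]])
def Q(rot): q=rot.as_quat(); return np.array([q[3],q[0],q[1],q[2]])
def down(yaw): # tool z down, tool x at yaw
    return Q(R.from_matrix(np.array([[np.cos(yaw),np.sin(yaw),0],[np.sin(yaw),-np.cos(yaw),0],[0,0,-1]])))
def ray(cal,u,v):
    d=RM(cal["orientation"]).apply([(u-cal["cx"])/cal["fx"],(v-cal["cy"])/cal["fy"],1.]); return np.array(cal["position"]),d
def onz(cal,u,v,z):
    p,d=ray(cal,u,v); return p+d*(z-p[2])/d[2]
def proj(cal,P):
    c=RM(cal["orientation"]).inv().apply(np.asarray(P)-cal["position"]); return np.array([cal["fx"]*c[0]/c[2]+cal["cx"],cal["fy"]*c[1]/c[2]+cal["cy"]])
def tri(obs):
    A=np.zeros((3,3));b=np.zeros(3)
    for cal,u,v in obs:
        p,d=ray(cal,u,v); d=d/np.linalg.norm(d); M=np.eye(3)-np.outer(d,d); A+=M;b+=M@p
    return np.linalg.solve(A,b)
def tcpyaw():
    m=RM(telemetry.current_tool_rot()).as_matrix(); return np.arctan2(m[1,0],m[0,0])
def save(im,name,crop=None,s=1):
    if crop: x0,y0,x1,y1=crop; im=im[y0:y1,x0:x1]
    cv2.imwrite("pics/"+name,cv2.resize(im,None,fx=s,fy=s,interpolation=cv2.INTER_CUBIC)[:,:,::-1])
def orange(im):
    h=cv2.cvtColor(im,cv2.COLOR_RGB2HSV); return cv2.inRange(h,(5,150,90),(18,255,255))
E
python3 - <<'E'
from h import *
a=cv2.imread("pics/top0.png")[:,:,::-1]
x=np.hstack([cv2.resize(a[185:285,255:375],None,fx=3.3,fy=3.3,interpolation=2),cv2.resize(a[145:245,185:305],None,fx=3.3,fy=3.3,interpolation=2)])
cv2.imwrite("pics/crop0.png",x[:,:,::-1]); print(x.shape)
cal=vision.get_calibration("top")
m=orange(a); n,l,s,c=cv2.connectedComponentsWithStats(m)
for i in range(1,n):
    if s[i,4]>8:
        ys,xs=np.nonzero(l==i); P=np.array([onz(cal,u,v,0.04)[:2] for u,v in zip(xs,ys)])
        w,V=np.linalg.eigh(np.cov(P.T)); print(c[i],s[i,4],P.mean(0),"axis",np.degrees(np.arctan2(V[1,1],V[0,1])), P[np.argmax(P@V[:,1])],P[np.argmin(P@V[:,1])])
print(tcpyaw(), telemetry.current_tool_rot())
c=vision.get_calibration("wrist"); T=RM(telemetry.current_tool_rot())
print(T.inv().apply(c["position"]-telemetry.current_ee_pos()), (T.inv()*RM(c["orientation"])).as_matrix())
E
```

```text
(330, 792, 3)
[532.          26.42241379] 116 [ 0.94629721 -0.6098154 ] axis 108.00192108451031 [ 0.91335305 -0.58379119] [ 0.95300713 -0.66911079]
[520.48888889  74.25555556] 90 [ 0.83804219 -0.57808119] axis 173.90192990404964 [ 0.80050378 -0.57258119] [ 0.87921735 -0.58170255]
[518.59322034 126.6779661 ] 59 [ 0.72143902 -0.56690825] axis 174.1007952204716 [ 0.69881576 -0.56213863] [ 0.74495351 -0.56920554]
[517.07692308 160.40384615] 52 [ 0.6478237 -0.5592249] axis 174.47410781213856 [ 0.62707455 -0.55569231] [ 0.67042158 -0.56042507]
[554.5        181.22727273] 22 [ 0.60183143 -0.63535918] axis 85.73639617189457 [ 0.60029607 -0.62577894] [ 0.60005042 -0.64471158]
[215.05 197.65] 20 [0.57562993 0.08810892] axis -137.20788410488444 [0.57050208 0.08389626] [0.57925049 0.09253485]
[343.47368421 211.21052632] 19 [ 0.54316597 -0.18621803] axis 126.80509757468407 [ 0.5372938  -0.17869763] [ 0.54994092 -0.1938769 ]
[282.14285714 231.47619048] 21 [ 0.50148521 -0.05512888] axis -163.20589249719444 [ 0.49183928 -0.05897012] [ 0.51104905 -0.05067287]
[317.2 249.8] 20 [ 0.4619479  -0.12884397] axis 156.8901259999374 [ 0.45316105 -0.12403975] [ 0.47201684 -0.13283176]
[353.80952381 265.38095238] 21 [ 0.42851257 -0.20519459] axis -143.00470076181793 [ 0.4208956  -0.21169131] [ 0.43772285 -0.19953135]
1.142959755190214 [-4.26051538e-05  8.41101461e-01  5.40877364e-01  9.33541411e-05]
[-0.00054223 -0.0714231  -0.1540125 ] [[ 9.99999075e-01 -8.41183287e-04 -1.06846704e-03]
 [ 1.07892879e-03  9.69045518e-01  2.46879768e-01]
 [ 8.27722064e-04 -2.46880692e-01  9.69045530e-01]]
```

View pics/crop0.png

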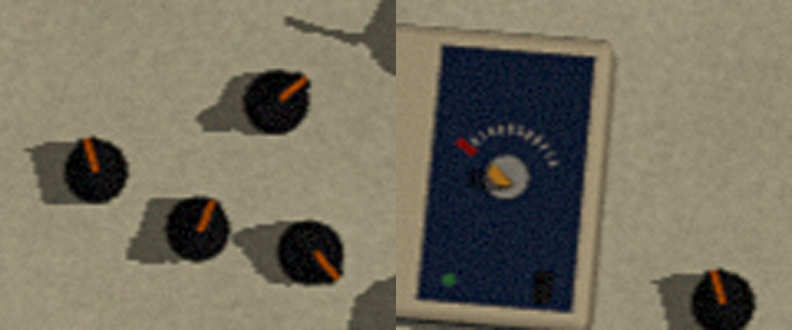

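The crop confirms four alike knobs. The farthest is upper right, with its pointer at about -53° in world axes. Next I'll look at the spindle close up on the way to it.

```bash
python3 - <<'E'
from h import *
t=telemetry.current_t()
r.move_to([0.570,0.080,0.18],down(1.1)); print(telemetry.current_t()-t)
cal=vision.get_calibration("wrist"); im=vision.snapshot("wrist"); save(im,"w1.png")
np.save("w1.npy",im); import pickle; pickle.dump(cal,open("w1.pkl","wb"))
for k in ["spindle","off_mark","shaker","catches"]:
    print(k,[(d["score"],d["at"],proj(cal,d["at"]).round(1)) for d in models.mark_of(k,"wrist")])
u,v=proj(cal,[0.57,0.08,0.08]).astype(int); print(u,v); save(im,"w1c.png",(u-75,v-60,u+75,v+60),5)
print(telemetry.current_ee_pos(),telemetry.current_t(),tcpyaw(),telemetry.current_joints())
E
```

```text
2.0
spindle [(0.81, [0.5732, 0.0793, 0.0803], array([274.1, 222.4]))]
off_mark []
shaker [(0.61, [0.5756, 0.1811, 0.0006], array([368.8, 155.4]))]
catches [(0.53, [0.5717, 0.0775, 0.073], array([271.2, 219.2]))]
273 218
[0.56991874 0.08071524 0.1801196 ] 3.15 1.1011582452096094 [ 1.97839060e-02  3.08730919e-01  1.58594433e+00  7.20792078e-05
  1.24668309e+00 -1.08139727e+00]
```

View pics/w1.png

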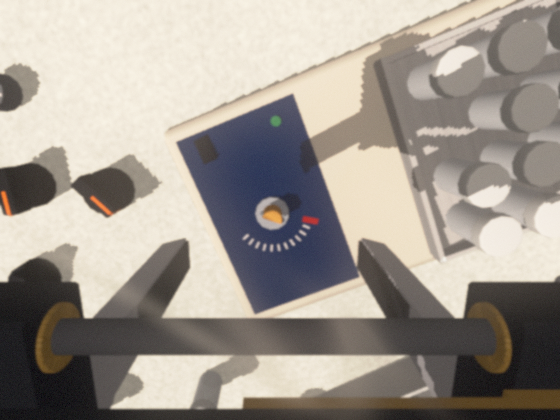

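View pics/w1c.png

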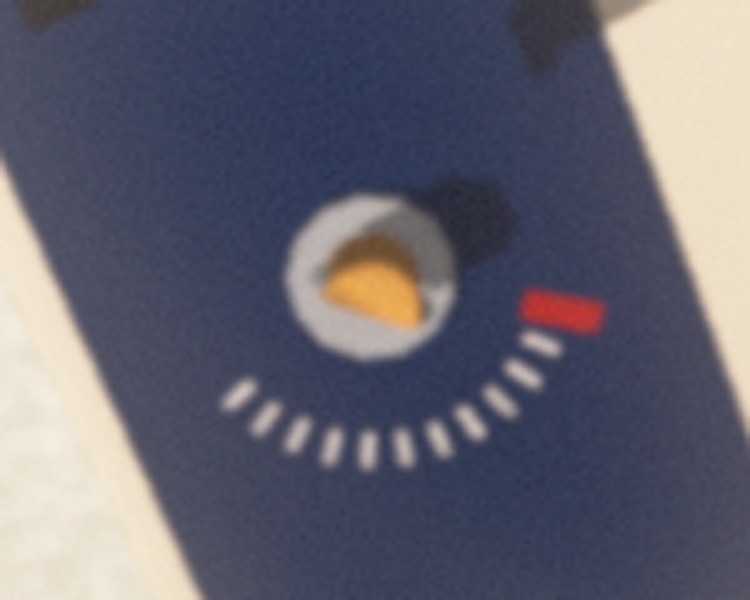

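Wrist view: the brass D-tip is at about (272,214), its flat facing down and slightly left in the image, with the red mark at (310,220). I'll fit the D shape and the dial for pose.

```bash
cat > fit.py <<'E'
from h import *
from scipy.optimize import minimize
def dpoly(x,y,th,z,rad=6.8e-3,flat=1e-3):
    a=np.arccos(flat/rad); t=np.linspace(a,2*np.pi-a,40)+th
    return np.c_[x+rad*np.cos(t),y+rad*np.sin(t),np.full(40,z)]
def fitD(im,cal,x0,y0,th0,z):
    """fit the bright top face: soft (blurred) render vs saturation-value mask"""
    u,v=proj(cal,[x0,y0,z]).astype(int); W=30;S=6
    c=im[v-W:v+W,u-W:u+W].astype(float)
    g=np.clip((c[:,:,0]-c[:,:,2]-60)/130,0,1)      # orange-ness
    b=np.clip((c[:,:,0]-130)/60,0,1); g=np.minimum(g,b)
    def ren(p,rad):
        P=np.array([proj(cal,q) for q in dpoly(p[0],p[1],p[2],z,rad)])
        m=np.zeros((2*W*S,2*W*S),np.uint8)
        cv2.fillPoly(m,[np.round((P-[u-W,v-W]+.5)*S*16).astype(np.int32)],255,shift=4)
        m=cv2.GaussianBlur(m,(0,0),S*.7)
        return cv2.resize(m,(2*W,2*W),interpolation=cv2.INTER_AREA)/255.
    best=None
    for rad in(6.8e-3,7.4e-3,8e-3):
      for dth in(-.3,0,.3):
        f=lambda q:((ren([x0+q[0]*1e-3,y0+q[1]*1e-3,th0+q[2]*.2],rad)-g)**2).sum()
        s=minimize(f,[0,0,dth/.2],method="Nelder-Mead",options=dict(initial_simplex=np.array([[0,0,dth/.2],[2,0,dth/.2],[0,2,dth/.2],[0,0,dth/.2+1]])))
        if best is None or s.fun<best[0]: best=(s.fun,x0+s.x[0]*1e-3,y0+s.x[1]*1e-3,th0+s.x[2]*.2,rad,(g**2).sum())
    return best
E
python3 - <<'E'
from fit import *
import pickle
im=np.load("w1.npy");cal=pickle.load(open("w1.pkl","rb"))
o=np.array([273-75,218-60]); px=lambda a:o+np.array(a)/5-.4
A,B=[onz(cal,*px(q),.08) for q in [(322,297),(420,328)]]
d=B-A; n=np.array([d[1],-d[0]]); print("chord",np.linalg.norm(d)*1e3, "n",np.arctan2(n[1],n[0]),(A+B)/2)
C=onz(cal,*px((372,277)),.058); 
hsv=cv2.cvtColor(im,cv2.COLOR_RGB2HSV); m=(cv2.inRange(hsv,(0,150,80),(4,255,255))|cv2.inRange(hsv,(172,150,80),(180,255,255)))
m[:, :290]=0;m[:,330:]=0;m[:200]=0;m[240:]=0
ys,xs=np.nonzero(m); M=onz(cal,xs.mean(),ys.mean(),.058); print("red",len(xs),xs.mean(),ys.mean(),M)
print("collar",C,"dist",np.linalg.norm(M-C)*1e3,"ang",np.arctan2(*(M-C)[[1,0]]))
th=np.arctan2(n[1],n[0])
print(fitD(im,cal,.573,.0793,th,.08))
# shaker edges: dial edge direction
E=[onz(cal,u,v,.058) for u,v in[(179,142),(256,313),(358,274),(294,96)]]
for i in range(4):
    d=E[(i+1)%4]-E[i]; print("edge",np.linalg.norm(d)*1e3,np.degrees(np.arctan2(d[1],d[0])))
print(np.mean(E,0))
E
```

```text
chord 15.963509222517779 n -0.7887262646804195 [0.57079435 0.07850712 0.08      ]
red 84 309.9047619047619 219.89285714285714 [0.59076297 0.10416466 0.058     ]
collar [0.57096836 0.07848756 0.058     ] dist 32.42129478638491 ang 0.9140495932269086
(np.float64(13.18048551535709), np.float64(0.5697783400788963), np.float64(0.07904984447091365), np.float64(-0.84852212899353), 0.0068, np.float64(58.424022024983564))
edge 163.0498898583792 -5.65408797622118
edge 97.65430111371371 86.07462117874817
edge 159.47175956754748 174.4778228345217
edge 97.24476537030408 -96.02681716756587
[0.57083411 0.07966501 0.058     ]
```

```bash
python3 - <<'E'
from h import *
import pickle
r.move_to([0.536,-0.180,0.14],down(0.64))
cal=vision.get_calibration("wrist"); im=vision.snapshot("wrist"); save(im,"w2.png")
np.save("w2.npy",im); pickle.dump(cal,open("w2.pkl","wb"))
for k in ["knob","knob_grip"]:
    print(k,[(d["score"],d["at"],proj(cal,d["at"]).round(1)) for d in models.mark_of(k,"wrist")])
u,v=proj(cal,[.536,-.18,.04]).astype(int); print(u,v); save(im,"w2c.png",(u-75,v-60,u+75,v+60),5)
print(telemetry.current_ee_pos(),telemetry.current_t(),tcpyaw())
E
```

```text
knob [(0.94, [0.4518, -0.1226, -0.0002], array([232.2,  91. ])), (0.85, [0.4916, -0.0556, -0.0027], array([321. ,  51.9])), (0.84, [0.435, -0.1989, -0.0006], array([165. , 154.2])), (0.72, [0.5348, -0.1767, -0.0029], array([274.1, 201.1]))]
knob_grip [(0.87, [0.4351, -0.1962, 0.03], array([154.8, 155. ])), (0.72, [0.5356, -0.1758, 0.0277], array([275.7, 209.3])), (0.72, [0.4906, -0.0584, 0.0317], array([324.1,  44.7])), (0.57, [0.4466, -0.1223, 0.0316], array([221.5,  82.2]))]
272 217
[ 0.53657381 -0.17860926  0.14030565] 4.3333 0.6422002902841557
```

View pics/w2.png

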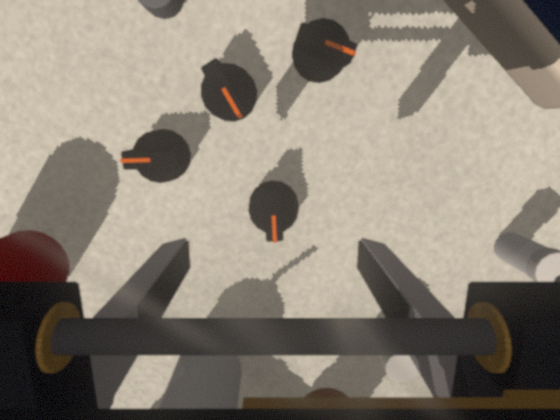

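View pics/w2c.png

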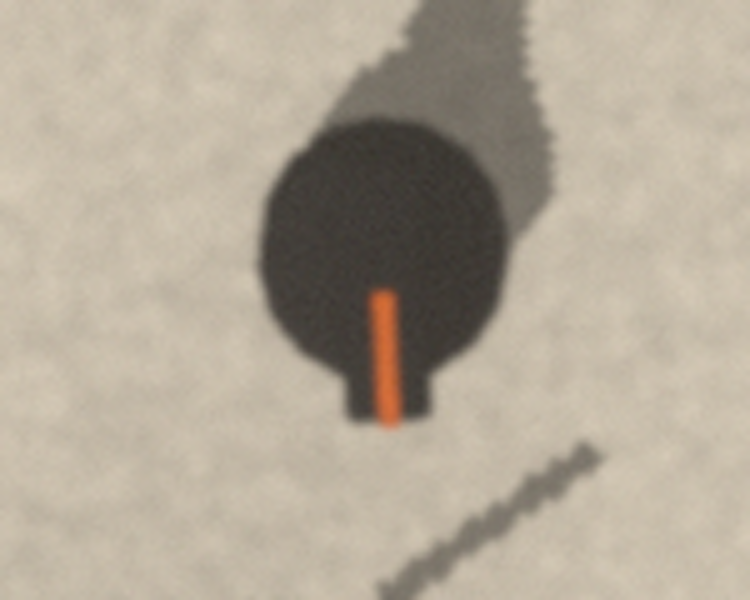

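The wrist view shows the chosen knob at (273,208), its pointer straight down in the image, with clear space around it and for the fingers. Now I'll measure its pose.

```bash
python3 - <<'E'
from h import *
import pickle
im=np.load("w2.npy");cal=pickle.load(open("w2.pkl","rb")); o=np.array([272-75,217-60]); px=lambda a:o+np.array(a)/5-.4
S=onz(cal,*px((383,290)),.04);E=onz(cal,*px((390,416)),.04); d=E-S
yaw=np.arctan2(d[1],d[0])
print("start",S,"end",E,"len",np.linalg.norm(d)*1e3,"yaw",yaw, "centre from end",E[:2]-.021*np.array([np.cos(yaw),np.sin(yaw)]))
# body circle: silhouette of rim at z=.02 (ellipse left/right 262..506, top 118)
print("rim centre",onz(cal,*px((384,245)),.02), "width",np.linalg.norm(onz(cal,*px((262,245)),.02)-onz(cal,*px((506,245)),.02))*1e3)
top=vision.get_calibration("top"); 
# two-view height: orange centroid in top and wrist
m=orange(im); n,l,s,c=cv2.connectedComponentsWithStats(m)
for i in range(1,n):
    if s[i,4]>20 and 250<c[i][0]<300: print(c[i],tri([(cal,*c[i]),(top,343.47,211.21)]))
w1=pickle.load(open("w1.pkl","rb"))
E
```

```text
start [ 0.53461638 -0.17783169  0.04      ] end [ 0.54774253 -0.19363456  0.04      ] len 20.543286080931725 yaw -0.8776627533933685 centre from end [ 0.53432456 -0.17748036]
rim centre [ 0.53340694 -0.17589279  0.02      ] width 40.308586071858215
[273.68595041 227.74380165] [ 0.54324162 -0.18754947  0.03244123]
```

```bash
python3 - <<'E'
from h import *
gripper_to(0.05,25)
q=down(-0.878+np.pi/2)
r.move_l([0.5344,-0.1776,0.09],rot=q)
print(telemetry.current_ee_pos())
print("guard",r.move_l([0.5344,-0.1776,0.0475],vel=0.08,guard=4))
print(telemetry.current_ee_pos(),tcpyaw(),telemetry.current_wrist_force(),telemetry.current_t())
gripper_to(0.0,25); print("open",telemetry.current_opening(),telemetry.current_wrist_force())
cal=vision.get_calibration("wrist");im=vision.snapshot("wrist"); save(im,"w3.png",(150,120,420,330),2.8)
print(telemetry.current_ee_pos(),telemetry.current_t())
E
```

```text
[ 0.53452435 -0.177665    0.08999082]
guard False
[ 0.53474514 -0.17778872  0.04774447] 0.6927749380533803 [-0.16994148  0.76859295  1.00230619] 6.325
open 0.013467136338167872 [-0.24210449 -0.00533402  0.80923713]
[ 0.53451113 -0.17758871  0.04762977] 7.025
```

View pics/w3.png

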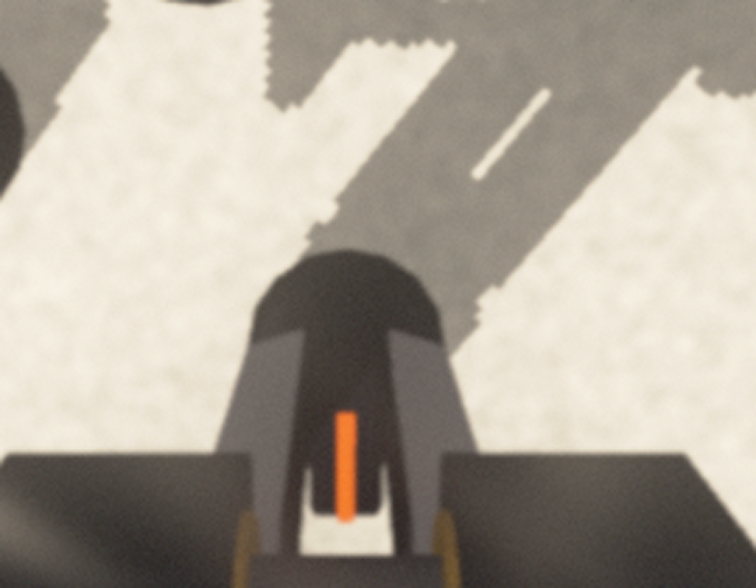

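The knob is gripped on its bar (opening 13.5 mm) and square in the jaws. I'll lift it and re-measure the spindle with the arm settled, in the same tool attitude as the fit.

```bash
python3 - <<'E'
from fit import *
import pickle
cal=vision.get_calibration("wrist")
for nm,a in(("start",(346,411)),("end",(346,516))):
    P=onz(cal,*(np.array(a)/2.8+[150,120]-.3),.0400); T=RM(telemetry.current_tool_rot()); print(nm,P,T.inv().apply(P-telemetry.current_ee_pos())*1e3)
r.move_l([0.5344,-0.1776,0.17],vel=0.2)
yaw=-0.82+np.pi/2; ty=np.array([np.sin(yaw),-np.cos(yaw)])
tgt=np.array([.570,.079])+ty*.055
r.move_to([*tgt,.165],down(yaw)); r.hold(.3)
cal=vision.get_calibration("wrist"); im=vision.snapshot("wrist"); np.save("w4.npy",im);pickle.dump(cal,open("w4.pkl","wb")); save(im,"w4.png")
print(fitD(im,cal,.570,.079,-.82,.08)); u,v=proj(cal,[.57,.079,.08]).astype(int);print(u,v); save(im,"w4c.png",(u-60,v-48,u+60,v+48),6)
print(telemetry.current_ee_pos(),tcpyaw(),telemetry.current_opening(),telemetry.current_t(),telemetry.current_joints())
im=vision.snapshot("side"); save(im,"s4.png",(180,160,380,310),4)
E
```

```text
start [ 0.53407507 -0.17815169  0.04      ] [-0.6962394   0.15319953  7.62969634]
end [ 0.54762327 -0.19450867  0.04      ] [-0.71902778 21.39241037  7.63377249]
(np.float64(17.086369375456414), np.float64(0.5701699104738929), np.float64(0.07917924000675511), np.float64(-0.8475787394606071), 0.0068, np.float64(78.75136094674556))
275 145
[0.60749143 0.03770044 0.16513297] 0.7491565915646854 0.013785153996265575 9.05 [-5.22277094e-02  3.67192131e-01  1.53481932e+00 -1.08569412e-04
  1.23940499e+00 -8.01348981e-01]
```

View pics/w4.png

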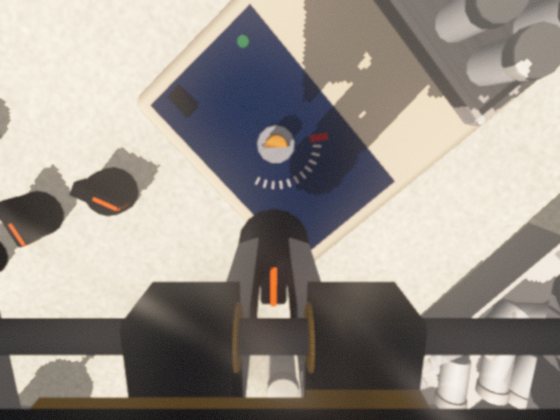

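View pics/w4c.png

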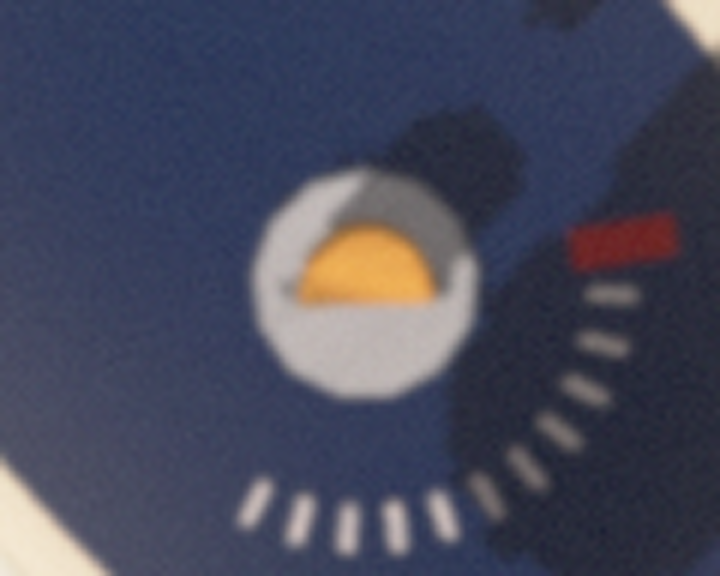

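View pics/s4.png

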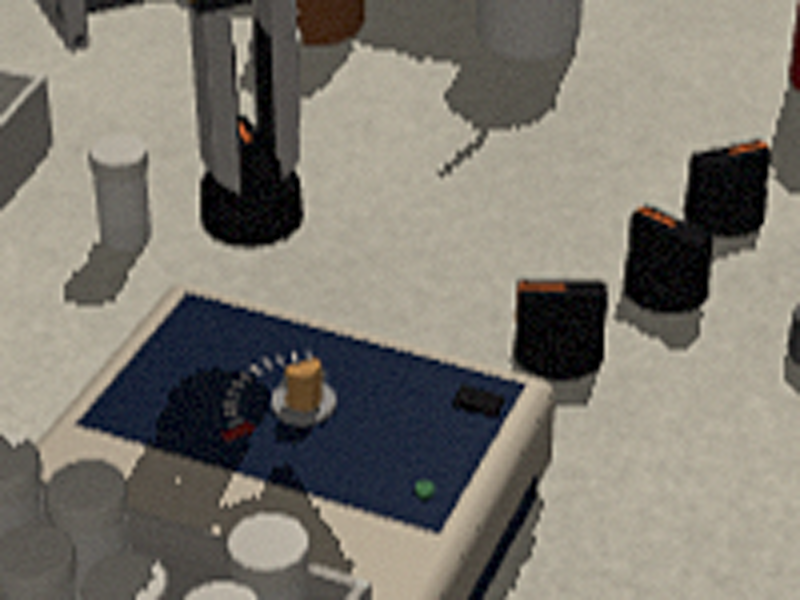

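The settled second fit agrees with the first: spindle at (0.5702, 0.0792), flat at about -0.83 rad. In hand, the bar line reads -0.7 mm in tool x, which is camera bias, so I subtract it. Now I'll approach and descend gently with a guard.

```bash
python3 - <<'E'
from h import *
q=down(-0.83+np.pi/2)
r.move_l([.5705,.0799,.142],rot=q,vel=.1); r.hold(.2)
f0=telemetry.current_wrist_force(); print(telemetry.current_ee_pos(),f0)
s=vision.snapshot("side"); save(s,"s5.png",(210,200,310,290),7)
g=r.move_l([.5705,.0799,.1235],vel=.015,guard=2.5)
print("contact",g,telemetry.current_ee_pos(),telemetry.current_wrist_force()-f0,telemetry.current_torque(),telemetry.current_t())
E
```

```text
[0.57114224 0.07949924 0.1422745 ] [ 0.62340148  0.17408977 -0.53788313]
contact False [0.57057625 0.07988913 0.12361353] [-0.05707207 -1.23181427 -0.3117902 ] [-0.00055022  0.02308731 -0.00255862] 11.4833
```

View pics/s5.png

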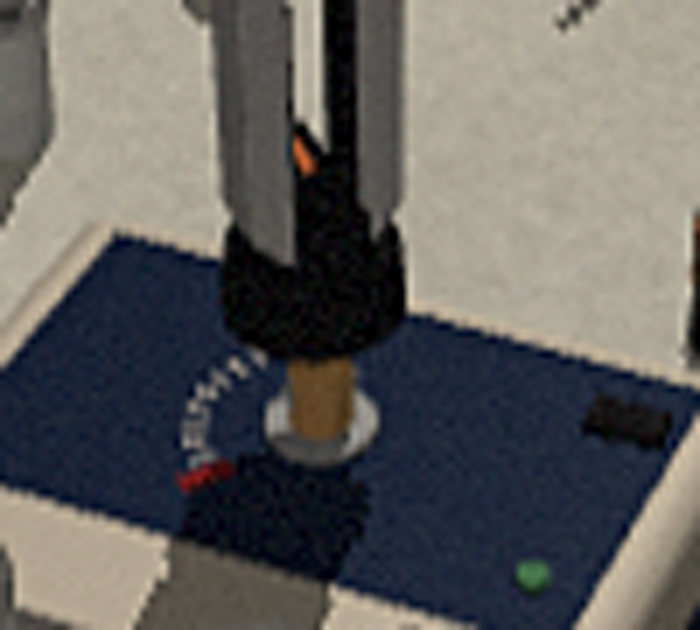

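It is 4 mm over the tip with no axial force, so the bore is on the shaft. Now I'll push on through the catches in small steps, watching the force.

```bash
python3 - <<'E'
from h import *
r.hold(.1); f0=telemetry.current_wrist_force(); print(f0)
x,y=.5705,.0799
z=.1235
while z>.1111:
    z-=.002
    z=max(z,.111)
    g=r.move_l([x,y,z],vel=.02,guard=13)
    f=telemetry.current_wrist_force(); print(round(z,4),g,telemetry.current_ee_pos().round(4),f.round(2))
    if g: break
print(telemetry.current_torque(),telemetry.current_opening(),telemetry.current_t())
save(vision.snapshot("side"),"s6.png",(210,200,310,290),7)
E
```

```text
[-0.3992137   1.06772048 -0.58687113]
0.1215 False [0.5705 0.0798 0.1215] [-0.16  0.82 -0.35]
0.1195 False [0.5707 0.0799 0.1198] [-0.5  -0.03  2.29]
0.1175 False [0.5703 0.08   0.1171] [-0.37  0.19  1.13]
0.1155 False [0.5704 0.0799 0.115 ] [-0.18 -0.17 -0.4 ]
0.1135 False [0.5702 0.08   0.113 ] [ 0.35  0.46 -1.98]
0.1115 False [0.5705 0.08   0.1116] [ 0.41 -0.07  0.39]
0.111 False [0.5705 0.08   0.1113] [-0.64 -0.1   1.86]
[0.10356186 0.1842509  0.01701409] 0.013508771296851699 13.3333
```

View pics/s6.png

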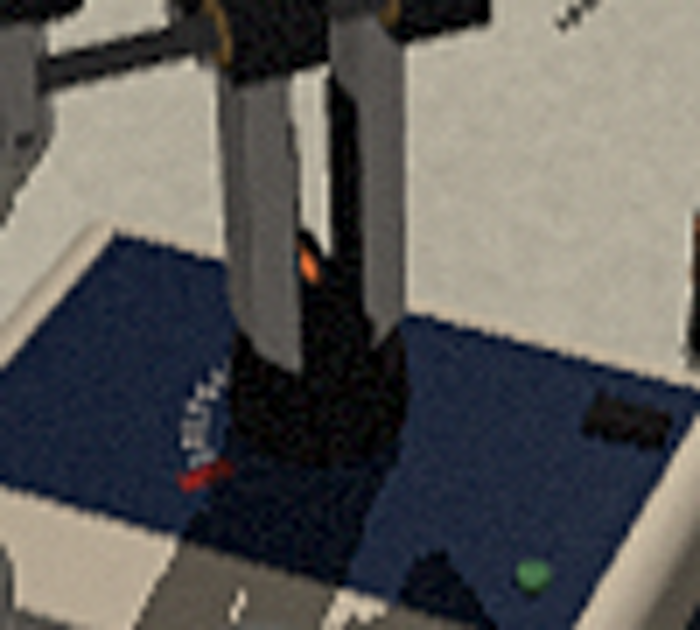

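```bash
python3 - <<'E'
from h import *
save(vision.snapshot("wrist"),"w7.png",(150,120,420,330),2.8)
F=[]
for z in(.1105,.110,.1095):
    g=r.move_l([.5705,.0799,z],vel=.01,guard=7)
    fs=[]
    for _ in range(4): fs.append(telemetry.current_wrist_force()[2]); r.hold(.03)
    print(z,g,telemetry.current_ee_pos()[2].round(4),np.round(fs,2))
    if np.mean(fs)>6 or g: break
print(telemetry.current_t())
E
```

```text
0.1105 False 0.1106 [3.17 2.49 3.71 2.71]
0.11 False 0.1101 [4.1  4.24 4.4  3.3 ]
0.1095 False 0.1096 [5.08 5.16 4.91 4.01]
14.5833
```

View pics/w7.png

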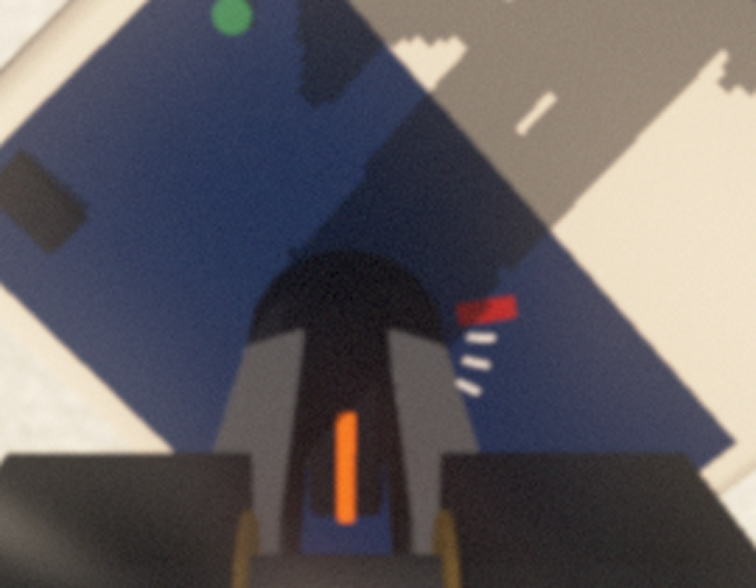

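```bash
python3 - <<'E'
from h import *
for z in(.1112,.1122,.1132,.1122,.1112,.1100,.1092,.1086):
    g=r.move_l([.5705,.0799,z],vel=.012,guard=9)
    fs=[]
    for _ in range(4): fs.append(telemetry.current_wrist_force()[2]); r.hold(.03)
    print(z,g,telemetry.current_ee_pos()[2].round(4),np.round(fs,2))
    if g: break
print(telemetry.current_t())
E
```

```text
0.1112 False 0.111 [2.13 2.94 2.43 1.72]
0.1122 False 0.1118 [-0.45 -0.27 -0.88 -0.36]
0.1132 False 0.113 [-1.51 -2.27 -2.22 -1.66]
0.1122 False 0.1122 [-0.01 -1.4  -1.57 -1.13]
0.1112 False 0.1115 [1.28 2.38 1.72 2.53]
0.11 False 0.1102 [4.31 4.53 3.61 3.75]
0.1092 False 0.1095 [4.92 5.07 4.47 5.39]
0.1086 False 0.1089 [5.48 6.25 5.08 5.73]
17.6917
```

It is home. With the grip unchanged, pushing meets the sprung spindle (about 5.5 N) and a slight pull is resisted. Next I refine the off-mark angle and turn in small steps.

```bash
python3 - <<'E'
from h import *
import pickle
im=np.load("w4.npy");cal=pickle.load(open("w4.pkl","rb")); 
o=np.array([275-60,145-48]); px=lambda a:o+np.array(a)/6-.4
C=onz(cal,*px((366,283)),.058);M=onz(cal,*px((624,241)),.058);A=onz(cal,*px((572,249)),.058);B=onz(cal,*px((677,232)),.058)
print(C,M,"ang",np.arctan2(*(M-C)[[1,0]]),"mark dir",np.arctan2(*(B-A)[[1,0]]),np.linalg.norm(M-C))
c2=np.array([.5702,.0792]); print(np.arctan2(*(M[:2]-c2)[[1,0]]))
r.move_l([.5705,.0799,.1116],vel=.015)
t=telemetry.current_t(); print(inverse_kinematics([.5705,.0799,.1116],down(.91+np.pi/2)))
for k in np.linspace(-.83,.86,7)[1:]:
    r.move_to([.5705,.0799,.1116],down(k+np.pi/2))
    print(round(k,3),(tcpyaw()-np.pi/2).round(3),telemetry.current_ee_pos().round(4),telemetry.current_wrist_force().round(2),telemetry.current_torque().round(3),(telemetry.current_t()-t))
save(vision.snapshot("top"),"t8.png",(180,150,260,250),6)
cal=vision.get_calibration("wrist");im=vision.snapshot("wrist");np.save("w8.npy",im);pickle.dump(cal,open("w8.pkl","wb")); save(im,"w8.png",(150,120,420,330),2.8)
E
```

```text
[0.57055887 0.07887583 0.058     ] [0.59063815 0.1045282  0.058     ] ang 0.9066650408059458 mark dir 0.9058026289188768 0.03257639667780714
0.8918424019350236
[ 1.83822814e-02  3.67024244e-01  1.68260607e+00 -4.44089210e-16
  1.09196234e+00 -2.46241405e+00]
-0.548 -0.552 [0.5703 0.0801 0.1114] [-1.08  1.17  2.64] [ 0.305  0.201 -0.049] 0.375
-0.267 -0.271 [0.5702 0.0799 0.1115] [-1.86  0.77  2.09] [ 0.264  0.378 -0.022] 0.75
0.015 0.01 [0.5701 0.0798 0.1114] [-1.74  1.05  2.09] [ 0.141  0.451 -0.039] 1.125
0.297 0.292 [0.57   0.0796 0.1115] [-2.04 -0.32  1.83] [-0.086  0.575 -0.059] 1.5
0.578 0.573 [0.5701 0.0794 0.1115] [-3.62 -1.56  1.84] [-0.308  0.607 -0.02 ] 1.875
0.86 0.855 [0.5702 0.0792 0.1115] [-3.13 -3.53  2.09] [-0.628  0.738 -0.048] 2.25
```

View pics/w8.png

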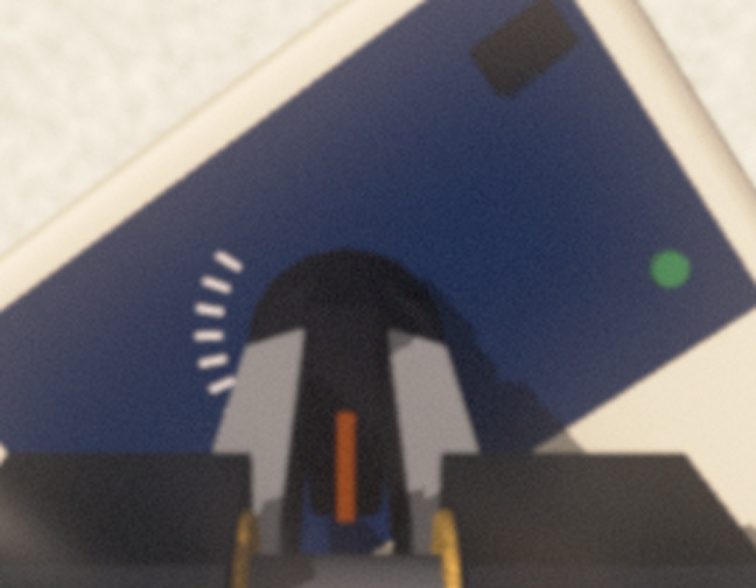

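```bash
python3 - <<'E'
from h import *
r.move_to([.5699,.0788,.1116],down(.911+np.pi/2)); r.hold(.3)
print((tcpyaw()-np.pi/2).round(4),telemetry.current_ee_pos().round(4),telemetry.current_wrist_force().round(2),telemetry.current_torque().round(3))
gripper_to(.045); r.hold(.1)
print(telemetry.current_ee_pos().round(4),telemetry.current_wrist_force().round(2))
r.move_l([.5699,.0788,.20],vel=.1); r.hold(.2)
import pickle
cal=vision.get_calibration("wrist");im=vision.snapshot("wrist");np.save("w9.npy",im);pickle.dump(cal,open("w9.pkl","wb")); save(im,"w9.png")
u,v=proj(cal,[.57,.079,.104]).astype(int);print(u,v); save(im,"w9c.png",(max(u-75,0),v-60,u+75,v+60),5)
print(telemetry.current_t())
E
```

```text
0.9103 [0.5701 0.079  0.1116] [-2.35 -1.11  1.34] [-0.194  0.428 -0.049]
[0.5699 0.0788 0.1116] [-0.27 -0.69  0.31]
272 220
22.9917
```

View pics/w9c.png

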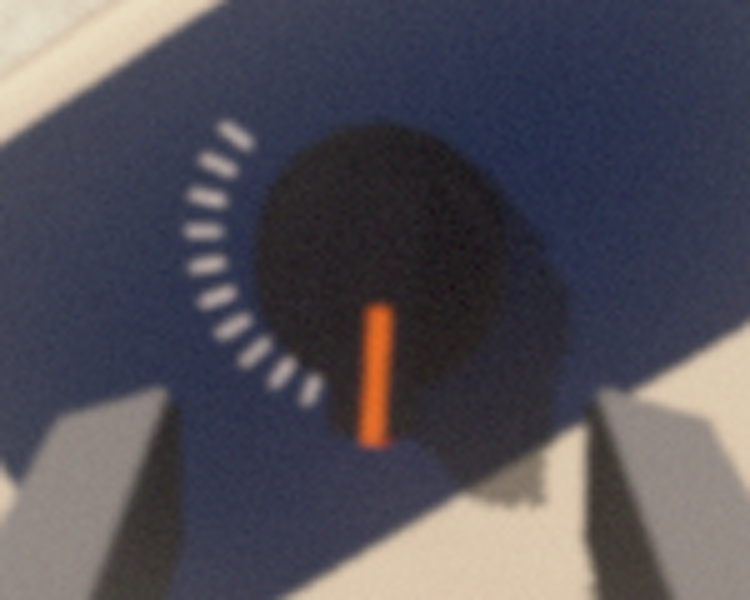

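The knob is on and its pointer covers the red mark from this viewpoint. I'll measure the pointer angle and look from the other cameras.

```bash
python3 - <<'E'
from h import *
import pickle
cal=pickle.load(open("w9.pkl","rb")); o=np.array([272-75,220-60]); px=lambda a:o+np.array(a)/5-.4
im=np.load("w9.npy"); m=orange(im); n,l,s,c=cv2.connectedComponentsWithStats(m); 
i=max((i for i in range(1,n) if abs(c[i][0]-272)<20 and abs(c[i][1]-235)<30),key=lambda i:s[i,4])
ys,xs=np.nonzero(l==i); k=ys<ys.max()-3
P=np.array([onz(cal,u,v,.104)[:2] for u,v in zip(xs[k],ys[k])]); w,V=np.linalg.eigh(np.cov(P.T)); print("pointer yaw pca",np.arctan2(V[1,1],V[0,1]),s[i])
S,E=onz(cal,*px((379,305)),.104),onz(cal,*px((374,436)),.104); d=E-S; print("hand",np.arctan2(d[1],d[0]),np.linalg.norm(d),S)
r.move_l([.54,-.05,.22],vel=.25)
for nm in("top","side"):
    im=vision.snapshot(nm); np.save(nm+"9.npy",im)
    save(im,nm+"9.png",(170,140,270,240) if nm=="top" else (205,200,315,300),6)
print(telemetry.current_t())
E
```

```text
pointer yaw pca 0.8580517085263191 [269 221   7  28 169]
hand 0.8726469056291575 0.021101777983078537 [0.570162   0.07847478 0.104     ]
23.775
```

View pics/top9.png

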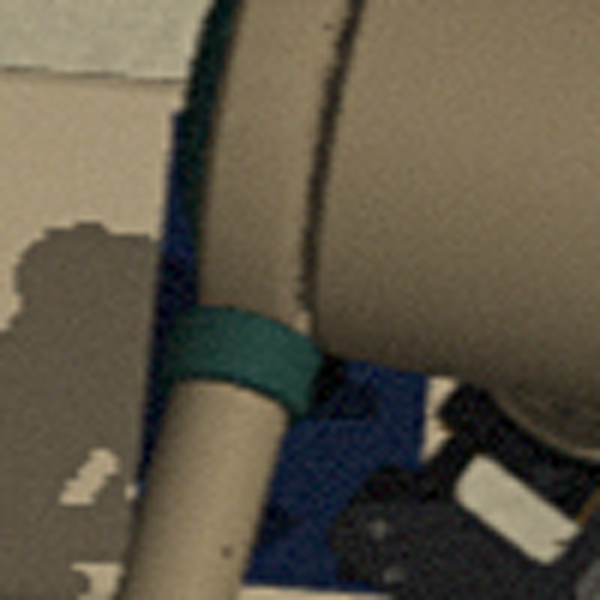

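View pics/side9.png

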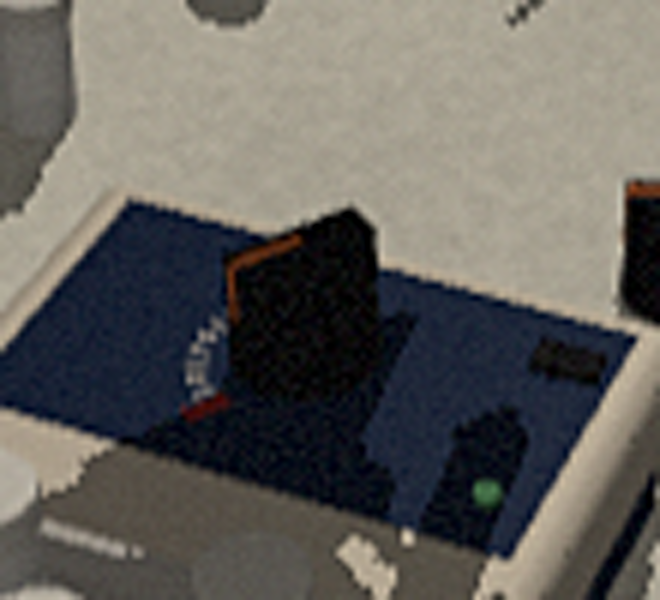

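The pointer settled at about 0.865 rad against the mark's 0.907, because the knob relaxed through the bore play when released. I'll regrip and turn about 0.045 rad past the mark so that it settles on it.

```bash
python3 - <<'E'
from h import *
import pickle
x,y=.5698,.0789
r.move_l([x,y,.20],rot=down(.868+np.pi/2),vel=.25)
g=r.move_l([x,y,.1120],vel=.08,guard=5); r.hold(.15); print(g,telemetry.current_ee_pos().round(4),(tcpyaw()-np.pi/2).round(4))
gripper_to(0,25); print(telemetry.current_opening(),telemetry.current_wrist_force().round(2),telemetry.current_torque().round(3))
r.move_to([x,y,.1120],down(.955+np.pi/2)); r.hold(.3)
print((tcpyaw()-np.pi/2).round(4),telemetry.current_ee_pos().round(4),telemetry.current_wrist_force().round(2),telemetry.current_torque().round(3))
gripper_to(.045); r.hold(.1)
r.move_l([x,y,.20],vel=.1)
yaw=.75; ty=np.array([np.sin(yaw),-np.cos(yaw)])
r.move_l([*(np.array([x,y])+ty*.04),.21],rot=down(.955+np.pi/2),vel=.1); r.hold(.2)
cal=vision.get_calibration("wrist");im=vision.snapshot("wrist");np.save("w10.npy",im);pickle.dump(cal,open("w10.pkl","wb")); save(im,"w10.png")
u,v=proj(cal,[.57,.079,.08]).astype(int);print(u,v); save(im,"w10c.png",(max(u-75,0),max(0,v-60),u+75,v+60),5)
print(telemetry.current_t())
E
```

```text
False [0.5701 0.0789 0.1125] 0.8681
0.013619979361713046 [0.31 0.52 0.14] [0.051 0.078 0.01 ]
0.9544 [0.5699 0.0788 0.112 ] [ 0.31 -0.57  0.03] [ 0.04  -0.063 -0.044]
317 218
29.6
```

View pics/w10c.png

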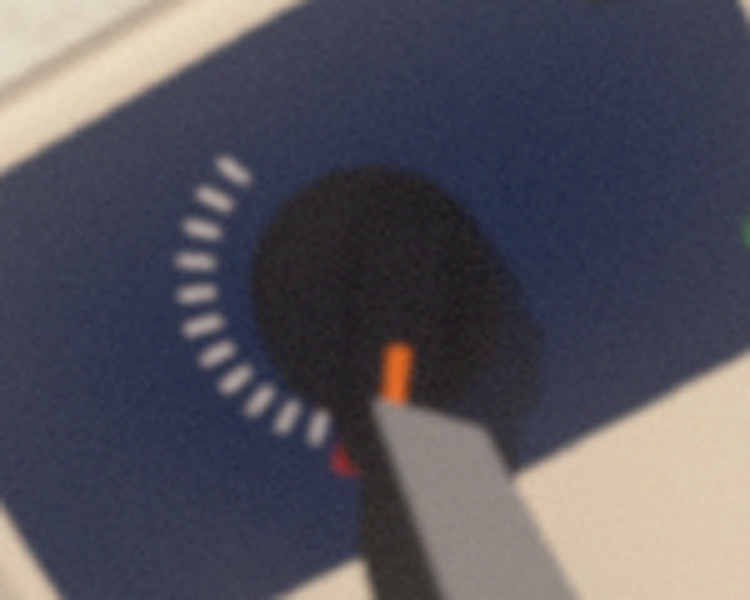

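A finger hides the pointer here. I'll use the w4-like viewpoint, where both the mark and the pointer show.

```bash
python3 - <<'E'
from h import *
import pickle
yaw=.75; ty=np.array([np.sin(yaw),-np.cos(yaw)])
r.move_to([*(np.array([.57,.079])+ty*.055),.22],down(yaw)); r.hold(.2)
cal=vision.get_calibration("wrist");im=vision.snapshot("wrist");np.save("w11.npy",im);pickle.dump(cal,open("w11.pkl","wb"))
u,v=proj(cal,[.57,.079,.08]).astype(int);print(u,v); save(im,"w11c.png",(max(u-75,0),max(0,v-60),u+75,v+60),5)
m=orange(im); n,l,s,c=cv2.connectedComponentsWithStats(m)
for i in range(1,n):
    if s[i,4]>60:
        ys,xs=np.nonzero(l==i)
        P=np.array([onz(cal,a,b,.104)[:2] for a,b in zip(xs,ys)]); w,V=np.linalg.eigh(np.cov(P.T)); print(c[i],s[i],P.mean(0),np.arctan2(V[1,1],V[0,1]))
print(telemetry.current_t())
E
```

```text
273 142
[288.10982659 141.88439306] [274 138  30   9 173] [0.57700353 0.08747249] 0.8935217542448921
[130.01219512 191.62195122] [120 186  22  12  82] [ 0.51092465 -0.02770178] -2.833000200857856
[ 54.64210526 217.55789474] [ 48 208  14  20  95] [ 0.47875749 -0.08724124] 2.7436999826606203
31.4
```

View pics/w11c.png

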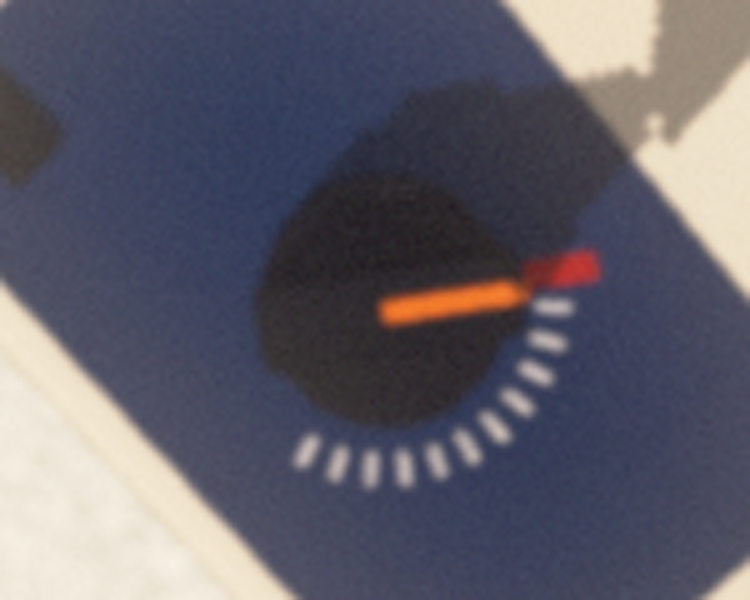

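```bash
python3 - <<'E'
from h import *
import pickle
cal=pickle.load(open("w11.pkl","rb")); im=np.load("w11.npy"); o=np.array([273-75,142-60]); px=lambda a:o+np.array(a)/5-.4
def ang(a,b,z): d=onz(cal,*px(b),z)-onz(cal,*px(a),z); return np.arctan2(d[1],d[0]).round(3),(np.linalg.norm(d)*1e3).round(1)
print(ang((380,300),(508,280),.104),ang((388,326),(515,304),.104),ang((384,313),(511,292),.104))
# subpixel: weighted orange centroid per column
f=im.astype(float); w=np.clip(f[:,:,0]-f[:,:,2]-70,0,None); pts=[]
for u in range(276,299):
    c=w[130:152,u]; pts.append((u,(c*np.arange(130,152)).sum()/c.sum()))
P=np.array([onz(cal,u,v,.104)[:2] for u,v in pts]); d=np.polyfit(P[:,0],P[:,1],1); print("pointer",np.arctan(d[0]),pts[0],pts[-1])
h=cv2.cvtColor(im,cv2.COLOR_RGB2HSV); m=(cv2.inRange(h,(0,130,60),(4,255,255))|cv2.inRange(h,(170,130,60),(180,255,255))); m[:,:300]=0;m[:,325:]=0;m[:125]=0;m[150:]=0
ys,xs=np.nonzero(m);M=onz(cal,xs.mean(),ys.mean(),.058); print("mark",xs.mean(),ys.mean(),M,np.arctan2(M[1]-.0790,M[0]-.5704))
# pointer line's axis start
S=onz(cal,*px((384,313)),.104); print(S)
E
```

```text
(np.float64(0.901), np.float64(20.0)) (np.float64(0.918), np.float64(20.0)) (np.float64(0.91), np.float64(20.0))
pointer 0.9032500871177266 (276, np.float64(143.83189655172413)) (298, np.float64(140.4205426356589))
mark 310.1975308641975 135.5679012345679 [0.59092938 0.10465536 0.058     ] 0.8959342219700207
[0.57041691 0.07893382 0.104     ]
```

The pointer reads 0.90–0.91 rad and the mark 0.90–0.91 rad, so they agree. One last look at the whole scene before handing in.

```bash
python3 - <<'E'
from h import *
r.move_l([.45,.15,.30],vel=.3); r.hold(.3)
im=vision.snapshot("side"); save(im,"s12.png")
for k in("knob","can","jar","vial_a","wash_bottle","round_knob"): print(k,[(d["score"],np.round(d["at"],3)) for d in models.mark_of(k,"side")])
print(telemetry.current_t()); r.sign_off()
E
```

```text
knob [(0.97, array([ 0.437, -0.198, -0.   ])), (0.82, array([ 0.45 , -0.125,  0.002])), (0.7, array([ 0.495, -0.054,  0.003])), (0.63, array([0.574, 0.08 , 0.064]))]
can [(0.65, array([ 0.392, -0.356, -0.006])), (0.35, array([0.568, 0.078, 0.096]))]
jar [(0.95, array([ 0.712, -0.324,  0.001]))]
vial_a [(0.65, array([ 0.728, -0.077, -0.002])), (0.52, array([ 0.696, -0.211,  0.003]))]
wash_bottle [(0.77, array([ 0.583, -0.351,  0.003]))]
round_knob [(0.8, array([ 0.372, -0.091,  0.006]))]
32.9
the job is handed in; nothing more can be done
```

View pics/s12.png

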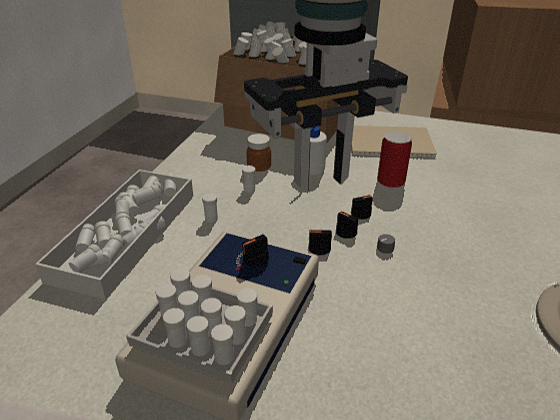

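I fitted the farthest black knob to the spindle, turned it anticlockwise until its pointer stood at the red off mark, let go, and handed the job in at 32.9 s. No verdict was reported.

- **Fit:** The knob's underside measured 64 mm above the bench, which is where fully home should be. Pressing down met only the sprung spindle (about 5.5 N), and a light pull was resisted. I never saw the roughly 8 N peak at the catches, because I only read the force at the end of each step. I judged it home from the height, the unchanged grip and the resistance to pulling.
- **Off mark:** After the first turn and release, the pointer settled about 0.045 rad short. I regripped and turned it slightly past the mark. The final view put the pointer at 0.90–0.91 rad and the mark at 0.90–0.91 rad.
- **Last look:** The arm was clear of everything, and the other things stood where they were in the first side view.

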